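# Uncover the soup with the lid lifter

### The arm

A 6-joint arm with a two-finger parallel gripper is mounted at the origin on the work surface. World frame = base frame: x ahead of the robot, y to its left, z up, the work surface at z = 0. Lengths are in m, angles in rad, forces in N, time in s.
With the tool pointing down it reaches from about 0.25 to 0.775 m from the base axis. Payload 8.9 kg.
Tool frame: the origin (TCP) lies on the centre line of the jaws, within the pads' length; the fingertips stand 8 mm ahead of it and the grasp point (between the pads) lies 11 mm behind it (bot.finger_overhang is the distance from the TCP to the fingertips, in m); z points along the fingers, y is the direction in which the jaws open and shut (so a half turn about z gives the same grasp; the last joint's range is limited). The gripper opens to 85 mm and grips with 20 to 120 N. Pads are 22 mm wide; open, the fingers measure 114 mm over their backs; the gripper's body (76 mm by 85 mm) begins 54 mm behind the grasp point. The pads swing forward as they close: fully open they stand 13 mm farther back than shut.
Start: joints at [-0.139, 0.291, -0.153, 1.127, 0, 1.431], TCP at [0.525, 0, 0.239] pointing down, gripper open.
Joint ranges: [-2.52, 2.52], [-0.91, 1.74], [-1.3, 1.37], [-1.96, 2.02], [-1.52, 1.47], [-3.14, 3.14]. Speed limits (rad/s): [2.22, 2.22, 2.79, 3.14, 3.14, 3.14].

### API

Orientations are given as a unit quaternion [x, y, z, w].
In Python, from rig import bot gives the robot as it stands. The module is installed in compiled form; this text tells all that it offers.
- The arm moves only by the shell command python3 -m inch 'ROWS' [FORCE]. ROWS is JSON, a list of rows, each an object of numbers: "fingers": the closure in counts, from 0 (fully open) to 255 (shut); "x", "y", "z": the shift along the tool's x, y, z in cm; "wx", "wy", "wz": the turn, a rotation vector about the tool's x, y, z in degrees. In form: [{"fingers": .., "x": .., "y": .., "z": .., "wx": .., "wy": .., "wz": ..}, ...]. A call has 1 to 20 rows; each row is the pose to reach, as a shift and turn from the pose commanded when the call began, along the tool's axes at that moment; what a row does not reach only later rows make up. A row lasts 1/12 s, in which the tool goes at most 41.7 mm and 7.16 degrees, less where a joint would pass 70% of its speed; a pose out of reach is approached as far as the arm can. A call with a gripper value outside its range is refused whole. The fingers move at their own pace and stop on an object; FORCE is the grip in N (left out, the last holds). Time passes only in rows, so rows that repeat a pose let the fingers close. It gives the time, the measured TCP pose, the force and the opening at its end, in the units of the state.
- bot.get_obs(): the state, without advancing time (a new reading comes with each control period).
- bot.grab_frame(name): name is "scene" or "side" or "wrist"; returns the picture (384x512x3 uint8, blue, green, red); there is no depth.
- bot.calibration(name): a dict with "vfov" (degrees; the focal length in pixels is half the picture's height over the tangent of half this angle, whatever the lens; pixels are square), "cx", "cy" (the principal point, pixels), "dist_coeffs" ([k1, k2, p1, p2, k3] as OpenCV has them; the pictures are not rectified), "R" (3x3) and "t" (3): a world point X has camera coordinates R X + t; the wrist camera has in their place "T_tool_cam" (4x4, takes a point from camera to tool coordinates, whose origin is the TCP and whose axes are the flange's). Camera axes: x right, y down, z forward; pixel columns grow to the right and rows downward; lengths in m; the calibration is good to about 2 mm. A picture is of the moment at which its call begins: read the wrist's pose just before it. calibration takes no time and is no camera call.
- bot.hand_in(): hands the job in, once; it reports no verdict.
The state is a dict: "time_s": time; "joints": joint angles; "qd": joint speeds; "joint_torque": joint torques, N m; "tool_pos": TCP position; "ee_rot": TCP orientation; "wrist_force": force on the tool from outside, world axes, zero at the start; "torque": the same for the moment, N m; "finger_gap": finger opening in m.
Only numpy, scipy, OpenCV 4.12 (cv2) and the standard library are available. Lean on these libraries where they do the work, as an engineer would, in place of code of your own. Each camera call takes 0.05 s, during which the arm holds its last target. There are 200 camera calls.

### The job

The soup pot's lid is hot: take the yellow-handled lid lifter from its grey rest, hook it under the lid's loop handle and lift the lid off the pot, keeping it level, out from under the red heat lamp strip. Set it down gently, flat and centred on the round cork trivet, then unhook the lifter and put it back in its rest as you found it. Never touch the lid with the gripper, do not push against the soup station with the robot, and leave everything else on the counter where it stands.

Things in the scene. Friction and masses are not known exactly. Their poses are not given: they have to be found in the camera images.
- lid: Round steel pot lid, 190 mm across, 0.24 to 0.36 kg. Origin: centre of the underside of its lip (disc 156 mm across, 10 mm deep, under the flange); z up, x roughly away from the robot at the start. Dome top 26 mm above the origin. On the pot the flange lies on the rim, the lip hangs inside with 8 mm play: it must rise over 10 mm before moving sideways.
- lid_loop (a point): Middle of the axis of the top bar of the lid's black loop handle, 66 mm above the lid's origin; axes as the lid's. The loop is an upright arch of 8 mm bar; the level top bar runs 64 mm along y, legs at y = -38 and +38 mm; 36 mm free height between dome and bar.
- lifter: Loose lid lifter, 0.14 kg. Origin: the saddle, where the hooked bar's axis comes to lie, midway between the hooks. As it stands in the rest: z up, x level, the way the hooks point (away from robot), y left. Two hooks of 7 mm rod at y = -12 and +12 mm: flat 16 mm long, underside at z = -11 mm; upturned tip, its top at z = 11.5, its front at x = 25.5 mm; back rises to x = -30, z = 16 mm.
- lifter_grip (a point): Grip point on the yellow handle, at (-97, 0, 133) mm in the lifter's frame, same axes. A 10 mm shaft, then the handle, rise from (-30, 0, 16) mm along (-0.5, 0, 0.866), 30 degrees off vertical; the handle spans 70 to 175 mm along that line (grip: 135), 16 mm wide along y, 22 mm deep. Grasp across y, the gripper leaning back along the handle.
- rest: Fixed grey lifter rest. Origin on the counter below the parked lifter's saddle; axes as the parked lifter's. Base 6 mm thick, x -127 to 38, 80 mm wide; toe ridge 18 mm above the counter at x = 26 to 33 mm; a sloping support with cheeks 26 mm apart holds the handle's foot up to 92 mm along the handle line, 120 mm high. The lifter goes straight up out of it and straight down into it.
- station: Fixed soup station, left or right. Origin on the counter under the pot's centre; x away from the robot. Hob 230 x 230 x 45 mm; steel pot 180 mm across, rim at z = 115, side handles to y = -119 and 119; seated lid's origin at z = 105. Red lamp strip over the near half: x -90 to -20, y -110 to 110, z 426 to 465, on a rod at z = 490 from a 16 mm post at x = 130. Sides open: the lid leaves sideways.
- trivet: Fixed round cork trivet, 170 mm across, 12 mm thick, on the other side of the counter from the station. Origin: centre of its underside, on the counter; with the lid on it the lid's origin is 12 mm above this.
- bowl_a: White soup bowl, 110 mm across, 55 mm high, behind the lifter rest; origin under its centre. Leave it alone.
- bowl_b: White soup bowl, 110 mm across, 55 mm high, at the right; origin under its centre. Leave it alone.
- sauce: Amber sauce bottle with a yellow cap, 56 mm across, 150 mm high, at the left; origin under its centre. Leave it alone.
- sport: White drinking bottle, 70 mm across, 190 mm high, at the right; origin under its centre. Leave it alone.
- napkins: Pack of paper napkins, 140 x 140 x 60 mm, at the left; origin under its centre. Leave it alone.
- salt: Blue salt pot, 40 mm across, 65 mm high, near the robot; origin under its centre. Leave it alone.
- ladle: Steel serving spoon with a wooden handle, 240 mm long, lying near the robot; origin under its middle. Leave it alone.
- rest_seat (a point): Where the parked lifter's origin lies: 17 mm above the rest's origin; axes as the rest's. To hook the lid, carry the lifter in its parked pose (z up): bring its origin 22 mm below the loop bar's axis on the robot's side, move along +x until it is under the bar, then raise it; unhook the reverse way.
There are look-alikes about, which are no part of the job. Leave any orange look-alike of the lifter alone. Several things have the shape of the trivet; the one meant has the colours described above.

How it is judged:
On the way, in this order (a step that is already met when the one before it is completed fails the run):
1. the lid hangs on the lifter, at least 20 mm above its seat (z of lid in the frame of station above 0.125 m and contact force between lifter and lid above 1 N), for 0.2 s.
2. the lid lies flat and centred on the trivet (horizontal distance between lid and trivet below 0.025 m and z of lid in the frame of trivet below 0.017 m and angle between lid's own z axis and vertical below 0.08 rad), for 0.2 s.
At the end, for the whole second after the job is handed in: The lid lies at rest on the trivet, level within 0.08 rad, its centre within 25 mm of the trivet's centre; the lifter stands released and at rest in its rest, its saddle within 15 mm of where it was parked, turned or leaning no more than about 0.2 rad (all of step 2 and z of lid in the frame of trivet above 0.008 m and linear speed of each of lid, lifter below 0.02 m/s and distance between lifter and rest_seat below 0.015 m and angle between the x axis of lifter and the x axis of rest, either way round below 0.25 rad and angle between lifter's own z axis and vertical below 0.2 rad); the robot touches nothing.
It fails at once if the robot itself touches the hot lid (contact force between any of the fingers, the arm and lid above 0.5 N).
It fails at once if the lid tips more than 0.35 rad (20 degrees) from level (angle between lid's own z axis and vertical above 0.35 rad).
It fails at once if the lid is banged down on the trivet (over 40 N) (contact force between lid and trivet above 40 N).
It fails at once if the robot pushes against the soup station with more than 10 N (contact force between any of the fingers, the arm and station above 10 N).
It fails at once if something else on the counter is moved more than 30 mm (distance of any of bowl_a, bowl_b, sauce, sport, napkins, salt, ladle from where it was at the start of the episode above 0.03 m).
It also fails if it takes over 58 s, if anything falls off the work surface, if the arm or the gripper's body presses on something with over 40 N, if the wrist force passes 120 N, or if a joint passes its speed limit or range.

## Working session

There is one attempt and no reset: what is moved stays moved. The work goes in short steps, Python scripts to look and compute and a shell command to move; the robot and the scene stay as the last step left them, time stands still between calls to the robot, and variables do not carry over. Pictures are saved under pics/ and viewed, about 8 in all and at most 12, crops included, and the job is handed in when it is done.

```bash
mkdir -p pics
python3 - <<'E'
from rig import bot
import cv2
o=bot.get_obs();print({k:o[k] for k in o})
for n in ["scene","side","wrist"]:
    c=bot.calibration(n);print(n,c)
    f=bot.grab_frame(n);cv2.imwrite(f"pics/{n}0.png",f)
E
```

```text
{'time_s': 0.0, 'joints': array([-1.39315076e-01,  2.91298858e-01, -1.54108665e-01,  1.12667666e+00,
        9.66154206e-06,  1.43149564e+00]), 'qd': array([-8.49758864e-05, -1.78394362e-03, -9.98441205e-05, -3.10420145e-06,
        4.56899135e-04,  8.34131324e-04]), 'joint_torque': array([-3.46096487e-03, -5.37150800e+01,  3.31364536e+01,  1.60375424e-02,
       -3.39078597e-04,  1.08972756e-05]), 'tool_pos': array([5.24590310e-01, 5.64405596e-05, 2.38729225e-01]), 'ee_rot': array([ 7.07111723e-01,  7.07101546e-01, -3.83831756e-04, -5.17048203e-04]), 'wrist_force': array([0.22810437, 0.24054915, 0.1177826 ]), 'torque': array([ 0.01579678, -0.01760733,  0.01457613]), 'finger_gap': 0.08560572290163618}
scene {'vfov': 49.63999476291997, 'cx': 251.6486542806872, 'cy': 196.30723425980466, 'dist_coeffs': array([-0.06227352,  0.        ,  0.        ,  0.        ,  0.        ]), 'R': array([[-0.65915831,  0.75190465,  0.01223578],
       [ 0.57543749,  0.51479955, -0.63549439],
       [-0.48413017, -0.41185048, -0.77200852]]), 't': array([ 0.26369406, -0.26487151,  1.81936429])}
side {'vfov
[... 184 characters left out ...]
35, -0.51154968, -0.01280051],
       [-0.33970932,  0.58889939, -0.73334513],
       [ 0.38268068, -0.62571114, -0.67973602]]), 't': array([0.47654629, 0.18879978, 1.21962705])}
wrist {'vfov': 63.522145956416395, 'cx': 254.89494469646738, 'cy': 190.85771739178494, 'dist_coeffs': array([0.0135485, 0.       , 0.       , 0.       , 0.       ]), 'T_tool_cam': array([[ 4.21374038e-04, -9.49003677e-01, -3.15264719e-01,
         8.12244497e-02],
       [ 9.99999849e-01,  2.88352583e-04,  4.68578640e-04,
         6.69737548e-04],
       [-3.53775457e-04, -3.15264868e-01,  9.49003655e-01,
        -1.35388520e-01],
       [ 0.00000000e+00,  0.00000000e+00,  0.00000000e+00,
         1.00000000e+00]])}
```

View pics/scene0.png

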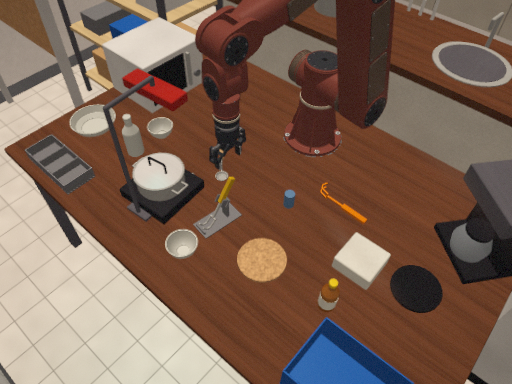

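View pics/side0.png

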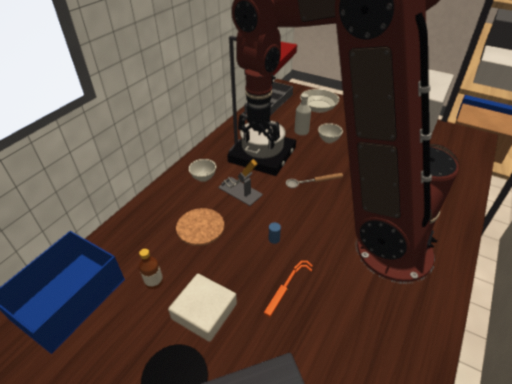

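The scene picture shows the station on the right (pot near 160,178; lamp near 155,88). The yellow lifter is in its grey rest near (222,205). Two things have the trivet's shape: the cork disc at (262,259) and a black disc at (416,288). The cork colour fits the trivet. The orange hook tool at (343,203) is the lifter's look-alike.

```bash
cat > h.py <<'E'
import numpy as np, cv2
from scipy.spatial.transform import Rotation as Rot
from rig import bot
def K(c):
    f=192/np.tan(np.radians(c["vfov"])/2); return np.array([[f,0,c["cx"]],[0,f,c["cy"]],[0,0,1]])
def cam(name,o=None):
    c=bot.calibration(name)
    if name=="wrist":
        o=o or bot.get_obs(); T=np.eye(4);T[:3,:3]=Rot.from_quat(o["ee_rot"]).as_matrix();T[:3,3]=o["tool_pos"]
        W=np.linalg.inv(T@c["T_tool_cam"]);R,t=W[:3,:3],W[:3,3]
    else: R,t=np.array(c["R"]),np.array(c["t"])
    return K(c),np.array(c["dist_coeffs"]),R,t
def ray(C,uv):
    k,d,R,t=C; p=cv2.undistortPoints(np.array([[uv]],float),k,d)[0,0]
    v=R.T@np.array([p[0],p[1],1]); return -R.T@t, v/np.linalg.norm(v)
def onz(C,uv,z):
    o,v=ray(C,uv); return o+v*(z-o[2])/v[2]
def tri(*cu):
    A=np.zeros((3,3));b=np.zeros(3)
    for C,uv in cu:
        o,v=ray(C,uv);P=np.eye(3)-np.outer(v,v);A+=P;b+=P@o
    return np.linalg.solve(A,b)
def proj(C,X):
    k,d,R,t=C; return cv2.projectPoints(np.atleast_2d(np.array(X,float)),cv2.Rodrigues(R)[0],t,k,d)[0][:,0]
E
python3 - <<'E'
from h import *
s=cv2.imread("pics/scene0.png");w=cv2.imread("pics/wrist0.png")
a=cv2.resize(s[80:290,100:300],None,fx=2.8,fy=2.8,interpolation=cv2.INTER_CUBIC)
cv2.imwrite("pics/crop0.png",a)
hsv=cv2.cvtColor(s,cv2.COLOR_BGR2HSV)
C=cam("scene")
print("cork hsv",hsv[259,262])
m=cv2.inRange(hsv,(8,80,140),(22,200,255));m[:220]=0;m[:,310:]=0;m[:,:220]=0
cn=max(cv2.findContours(m,0,1)[0],key=cv2.contourArea);P=np.array([onz(C,p[0],0.012) for p in cn])
print(cv2.contourArea(cn),cv2.minEnclosingCircle(P[:,:2].astype(np.float32)))
E
```

```text
cork hsv [ 16 129 207]
1666.5 ((0.6240900754928589, 0.24162887036800385), 0.08621814846992493)
```

View pics/crop0.png

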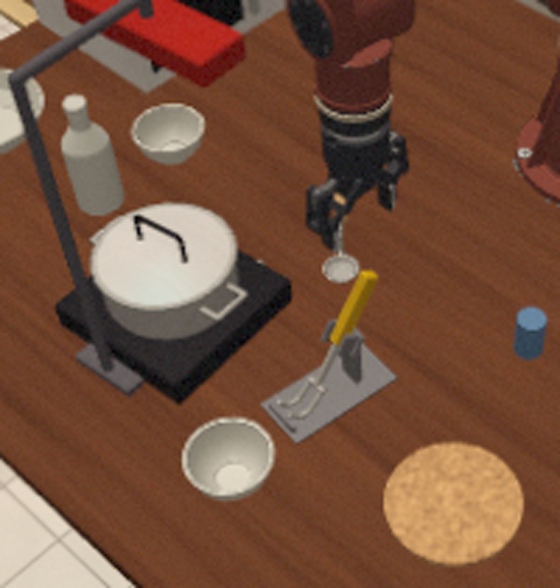

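View pics/wrist0.png

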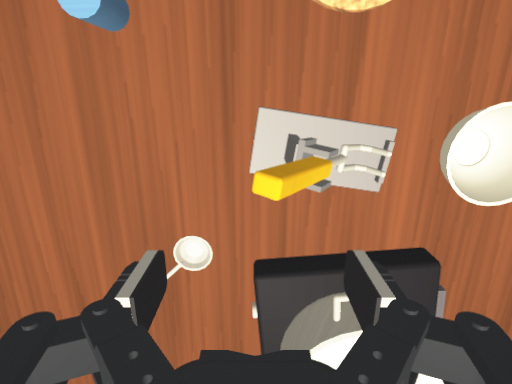

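The enlarged crop confirms the target: the yellow-handled lifter stands in its grey rest at crop (330,350). The loop bar runs from crop (138,218) to (185,243), and the cork trivet is at (453,502). The wrist view shows the rest's base corners at (262,108), (396,129), (381,191) and (250,171).

Run:
```python
from h import *
w=cv2.imread("pics/wrist0.png");s=cv2.imread("pics/scene0.png")
W=cam("wrist");S=cam("scene")
for uv in [(262,108),(396,129),(381,191),(250,171)]: print("rest corner",onz(W,uv,.006).round(4))
q=np.array([onz(W,uv,.006) for uv in [(262,108),(396,129),(381,191),(250,171)]])
ax=(q[1]+q[2]-q[0]-q[3])/2;yaw=np.arctan2(ax[1],ax[0]);c=q.mean(0)
print("len",np.hypot(*ax[:2]),"yaw",np.degrees(yaw),"origin",c[:2]+0.0445*np.array([np.cos(yaw),np.sin(yaw)]))
cr=lambda u,v:(100+u/2.8-.3,80+v/2.8-.3)
a=onz(S,cr(138,219),.171);b=onz(S,cr(184,241),.171);print("bar",a,b,(a+b)/2,np.linalg.norm(a-b))
for p in [(58,308),(180,380),(290,282)]: print("hob",onz(S,cr(*p),.045).round(3))
for uv in [(255,260),(437,249)]: print("hobW",onz(W,uv,.045).round(3))
# yellow handle blob
hsv=cv2.cvtColor(w,cv2.COLOR_BGR2HSV);m=cv2.inRange(hsv,(20,150,100),(32,255,255));cn=max(cv2.findContours(m,0,1)[0],key=cv2.contourArea);print(cv2.minAreaRect(cn))
# lid blob circle on scene: bright flange
```

```text
rest corner [0.5334 0.0592 0.006 ]
rest corner [0.6903 0.0353 0.006 ]
rest corner [ 0.6828 -0.0411  0.006 ]
rest corner [ 0.5193 -0.0154  0.006 ]
len 0.16206591636297904 yaw -8.806379951489195 origin [0.6504351  0.00269991]
bar [ 0.65252742 -0.27140746  0.171     ] [ 0.63894926 -0.1977708   0.171     ] [ 0.64573834 -0.23458913  0.171     ] 0.07487806515827362
hob [ 0.767 -0.336  0.045]
hob [ 0.737 -0.121  0.045]
hob [ 0.526 -0.136  0.045]
hobW [ 0.526 -0.116  0.045]
hobW [ 0.741 -0.101  0.045]
((292.21673583984375, 178.5484161376953), (33.0610466003418, 83.63030242919922), 74.2913589477539)
```

```bash
cat >> h.py <<'E'
def tgt(yaw,lean):
    a,b=np.radians(yaw),np.radians(lean)
    Z=np.array([np.sin(b)*np.cos(a),np.sin(b)*np.sin(a),-np.cos(b)]);Y=np.array([-np.sin(a),np.cos(a),0])
    return np.c_[np.cross(Y,Z),Y,Z]
def go(p,yaw,lean,o=None):
    o=o or bot.get_obs();R=Rot.from_quat(o["ee_rot"]).as_matrix()
    d=R.T@(np.array(p)-o["tool_pos"])*100;r=np.degrees(Rot.from_matrix(R.T@tgt(yaw,lean)).as_rotvec())
    print("go",p,yaw,lean,"shift cm",d.round(2),"rot deg",r.round(2),"|rot|",np.linalg.norm(r).round(1))
def lif(q,yaw,g=.135,lean=30):
    "tool TCP pose for lifter origin q; grip at g along handle, gripper lean"
    a=np.radians(yaw);u=np.array([np.cos(a),np.sin(a),0]);z=np.array([0,0,1.])
    gp=np.array(q)+u*(-.030-.5*g)+z*(.016+.866*g)
    return gp+.011*tgt(yaw,lean)[:,2]
E
python3 - <<'E'
from h import *
go((.41,-.06,.32),-3,20)
W=cam("wrist");print(onz(W,(292.2,178.5),.139), lif((.650,.003,.017),-8.8))
E
```

```text
go (0.41, -0.06, 0.32) -3 20 shift cm [ -6.   -11.48  -8.1 ] rot deg [-15.21 -16.03 -86.03] |rot| 88.8
[0.55480516 0.01343266 0.139     ] [0.55908299 0.0170747  0.14038372]
```

```bash
python3 -m inch '[{"x":-3,"y":-6,"z":-6},{"x":-6,"y":-11.5,"z":-8},{"x":-6,"y":-11.5,"z":-8,"wx":-15,"wy":-16,"wz":-86},{"x":-6,"y":-11.5,"z":-8,"wx":-15,"wy":-16,"wz":-86},{"x":-6,"y":-11.5,"z":-8,"wx":-15,"wy":-16,"wz":-86},{"x":-6,"y":-11.5,"z":-8,"wx":-15,"wy":-16,"wz":-86},{"x":-6,"y":-11.5,"z":-8,"wx":-15,"wy":-16,"wz":-86},{"x":-6,"y":-11.5,"z":-8,"wx":-15,"wy":-16,"wz":-86},{"x":-6,"y":-11.5,"z":-8,"wx":-15,"wy":-16,"wz":-86},{"x":-6,"y":-11.5,"z":-8,"wx":-15,"wy":-16,"wz":-86},{"x":-6,"y":-11.5,"z":-8,"wx":-15,"wy":-16,"wz":-86},{"x":-6,"y":-11.5,"z":-8,"wx":-15,"wy":-16,"wz":-86},{"x":-6,"y":-11.5,"z":-8,"wx":-15,"wy":-16,"wz":-86},{"x":-6,"y":-11.5,"z":-8,"wx":-15,"wy":-16,"wz":-86},{"x":-6,"y":-11.5,"z":-8,"wx":-15,"wy":-16,"wz":-86},{"x":-6,"y":-11.5,"z":-8,"wx":-15,"wy":-16,"wz":-86},{"x":-6,"y":-11.5,"z":-8,"wx":-15,"wy":-16,"wz":-86}]'
python3 - <<'E'
from h import *
o=bot.get_obs();f=bot.grab_frame("wrist");cv2.imwrite("pics/w1.png",f);np.save("pics/w1.npy",np.r_[o["tool_pos"],o["ee_rot"]])
print(o["tool_pos"],Rot.from_quat(o["ee_rot"]).as_matrix().round(3),o["joints"])
E
```

```text
[5.24696043e-01 6.32684654e-05 2.38875909e-01] [[-0.     1.    -0.001]
 [ 1.     0.     0.   ]
 [ 0.    -0.001 -1.   ]] [-1.39258143e-01  2.91139047e-01 -1.53938079e-01  1.12666499e+00
 -1.60915186e-05  1.43148089e+00]invalid input
```

View pics/w1.png

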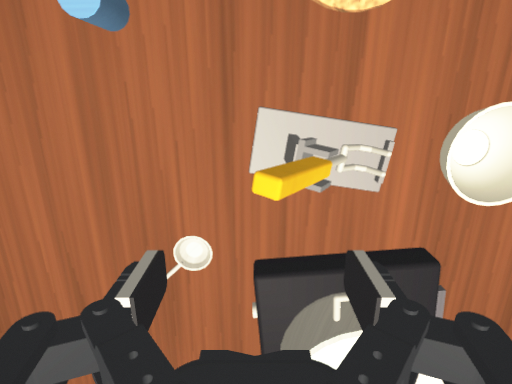

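The call was refused, so nothing moved. Each row probably needs all seven numbers.

```bash
python3 -m inch '[{"fingers":0,"x":-3,"y":-6,"z":-6,"wx":0,"wy":0,"wz":0},{"fingers":0,"x":-6,"y":-11.5,"z":-8,"wx":-15,"wy":-16,"wz":-86},{"fingers":0,"x":-6,"y":-11.5,"z":-8,"wx":-15,"wy":-16,"wz":-86},{"fingers":0,"x":-6,"y":-11.5,"z":-8,"wx":-15,"wy":-16,"wz":-86},{"fingers":0,"x":-6,"y":-11.5,"z":-8,"wx":-15,"wy":-16,"wz":-86},{"fingers":0,"x":-6,"y":-11.5,"z":-8,"wx":-15,"wy":-16,"wz":-86},{"fingers":0,"x":-6,"y":-11.5,"z":-8,"wx":-15,"wy":-16,"wz":-86},{"fingers":0,"x":-6,"y":-11.5,"z":-8,"wx":-15,"wy":-16,"wz":-86},{"fingers":0,"x":-6,"y":-11.5,"z":-8,"wx":-15,"wy":-16,"wz":-86},{"fingers":0,"x":-6,"y":-11.5,"z":-8,"wx":-15,"wy":-16,"wz":-86},{"fingers":0,"x":-6,"y":-11.5,"z":-8,"wx":-15,"wy":-16,"wz":-86},{"fingers":0,"x":-6,"y":-11.5,"z":-8,"wx":-15,"wy":-16,"wz":-86},{"fingers":0,"x":-6,"y":-11.5,"z":-8,"wx":-15,"wy":-16,"wz":-86},{"fingers":0,"x":-6,"y":-11.5,"z":-8,"wx":-15,"wy":-16,"wz":-86},{"fingers":0,"x":-6,"y":-11.5,"z":-8,"wx":-15,"wy":-16,"wz":-86},{"fingers":0,"x":-6,"y":-11.5,"z":-8,"wx":-15,"wy":-16,"wz":-86},{"fingers":0,"x":-6,"y":-11.5,"z":-8,"wx":-15,"wy":-16,"wz":-86}]'
python3 - <<'E'
from h import *
o=bot.get_obs();f=bot.grab_frame("wrist");cv2.imwrite("pics/w2.png",f);np.save("pics/w2.npy",np.r_[o["tool_pos"],o["ee_rot"]])
print(o["tool_pos"],Rot.from_quat(o["ee_rot"]).as_matrix().round(3),o["joints"])
E
```

```text
time_s: 1.62
tool_pos: [0.41, -0.06, 0.3194]
ee_rot: [0.027, 0.985, -0.006, 0.173]
wrist_force: [0.0, -0.3, -1.0]
finger_gap: 0.0851
[ 0.41004371 -0.06002688  0.31935779] [[-0.939  0.056  0.34 ]
 [ 0.052  0.998 -0.02 ]
 [-0.34  -0.002 -0.94 ]] [-0.41460091 -0.24720984 -0.56239331  0.9285836   0.11842374 -0.339661  ]
```

View pics/w2.png

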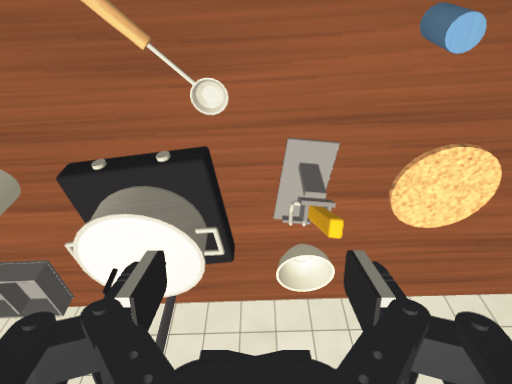

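The image's up direction is toward the robot. The lid is at (140,255), with the left finger hiding part of its loop, the lifter is at (310,215), the rest's base corners are (290,139) and (339,143), and the cork is at (446,186). I'll shift sideways so the loop appears between the fingers.

```bash
python3 -m inch '[{"fingers":0,"x":0,"y":-4,"z":0,"wx":0,"wy":0,"wz":0},{"fingers":0,"x":0,"y":-8,"z":0,"wx":0,"wy":0,"wz":0},{"fingers":0,"x":0,"y":-12,"z":0,"wx":0,"wy":0,"wz":0},{"fingers":0,"x":0,"y":-16,"z":0,"wx":0,"wy":0,"wz":0},{"fingers":0,"x":0,"y":-17,"z":0,"wx":0,"wy":0,"wz":0},{"fingers":0,"x":0,"y":-17,"z":0,"wx":0,"wy":0,"wz":0},{"fingers":0,"x":0,"y":-17,"z":0,"wx":0,"wy":0,"wz":0}]'
python3 - <<'E'
from h import *
o=bot.get_obs();f=bot.grab_frame("wrist");cv2.imwrite("pics/w3.png",f);np.save("pics/w3.npy",np.r_[o["tool_pos"],o["ee_rot"]])
print(o["tool_pos"])
cv2.imwrite("pics/w3c.png",cv2.resize(f[140:384,130:390],None,fx=2.3,fy=2.3,interpolation=cv2.INTER_CUBIC))
q=np.load("pics/w2.npy");W=cam("wrist",dict(tool_pos=q[:3],ee_rot=q[3:]))
s=cv2.imread("pics/w2.png");hsv=cv2.cvtColor(s,cv2.COLOR_BGR2HSV)
m=cv2.inRange(hsv,(8,80,160),(22,200,255));m[:,:380]=0;m[:120]=0;m=cv2.morphologyEx(m,cv2.MORPH_OPEN,np.ones((3,3)))
cn=max(cv2.findContours(m,0,1)[0],key=cv2.contourArea);P=np.array([onz(W,p[0],.012) for p in cn])
print("trivet",cv2.minEnclosingCircle(P[:,:2].astype(np.float32)))
for uv in [(290,139),(339,143),(311,226),(274,219)]: print("rest",onz(W,uv,.006).round(4))
# predicted parked lifter grip tip projection
E
```

```text
time_s: 2.25
tool_pos: [0.4007, -0.2297, 0.3191]
ee_rot: [0.027, 0.985, -0.005, 0.172]
wrist_force: [-0.5, 0.9, 0.3]
finger_gap: 0.0854
[ 0.40074725 -0.22972072  0.3191304 ]
trivet ((0.6248401999473572, 0.23789234459400177), 0.09027225524187088)
rest [ 0.5183 -0.0136  0.006 ]
rest [0.5292 0.0603 0.006 ]
rest [0.7029 0.028  0.006 ]
rest [ 0.6815 -0.0404  0.006 ]
```

View pics/w3c.png

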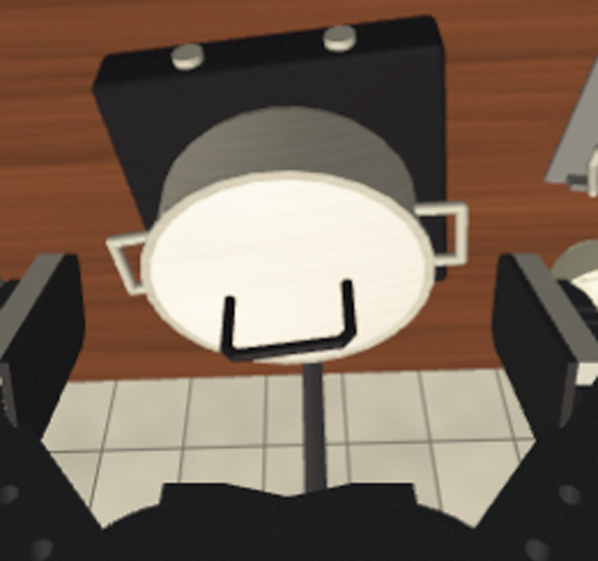

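The loop's bar runs from (229,352) to (350,332) in the crop, with its feet at (230,298) and (347,283).

Run:
```python
from h import *
q=np.load("pics/w3.npy");W=cam("wrist",dict(tool_pos=q[:3],ee_rot=q[3:]));S=cam("scene")
cr=lambda u,v:(130+u/2.3-.3,140+v/2.3-.3)
sr=lambda u,v:(100+u/2.8-.3,80+v/2.8-.3)
a=onz(W,cr(229,352),.171);b=onz(W,cr(350,332),.171);d=b-a
print("bar",a,b,(a+b)/2,np.linalg.norm(d),"yaw",np.degrees(np.arctan2(-d[0],d[1])))
print("tri R",tri((W,cr(229,352)),(S,sr(138,219))),"L",tri((W,cr(350,332)),(S,sr(184,241))))
a=onz(W,cr(230,298),.127);b=onz(W,cr(347,283),.127);d=b-a
print("feet",a,b,(a+b)/2,np.linalg.norm(d),"yaw",np.degrees(np.arctan2(-d[0],d[1])))
# rim ellipse: flange outer points, z~.117
P=np.array([onz(W,cr(*p),.117) for p in [(143,262),(290,171),(436,262),(215,190),(370,195)]])[:,:2]
from scipy.optimize import least_squares
r=least_squares(lambda c:np.hypot(*(P-c[:2]).T)-c[2],[.64,-.23,.095]);print("lid circle",r.x,r.fun)
# rest from both views
pts=[(290,139),(339,143)]
go(lif((.6505,.002,.017),-8.8,.130,35)+.10*np.array([-.5736,.089,.819]),-8.8,35)
go(lif((.6505,.002,.017),-8.8,.130,35),-8.8,35)
```

```text
bar [ 0.65023499 -0.27839853  0.171     ] [ 0.63426977 -0.20639928  0.171     ] [ 0.64225238 -0.2423989   0.171     ] 0.07374808683894794 yaw 12.50255666369645
tri R [ 0.65117454 -0.27674228  0.16856634] L [ 0.63715324 -0.20414016  0.16708616]
feet [ 0.65618225 -0.28131716  0.127     ] [ 0.64510481 -0.20535108  0.127     ] [ 0.65064353 -0.24333412  0.127     ] 0.07676949725320853 yaw 8.29643894990769
lid circle [ 0.65472404 -0.24293526  0.09558124] [-4.90048390e-05  3.25280696e-03  7.01111141e-04 -1.28721020e-03
 -2.61770302e-03]
go [0.50549337 0.02446841 0.21846933] -8.8 35 shift cm [-5.13 25.87 12.55] rot deg [  2.6  -15.13   5.1 ] |rot| 16.2
go [0.56285337 0.01556841 0.13656933] -8.8 35 shift cm [-7.78 25.3  22.22] rot deg [  2.6  -15.13   5.1 ] |rot| 16.2
```

Run:
```python
from h import *
t=tgt(-8.8,40)
p=lif((.6505,.0035,.017),-8.8,.130,40)
go(p-.10*t[:,2],-8.8,40);go(p,-8.8,40)
```

```text
go [0.50008364 0.02678568 0.21375796] -8.8 40 shift cm [-4.45 26.07 12.81] rot deg [  2.83 -20.13   4.99] |rot| 20.9
go [0.56360573 0.01695194 0.13715351] -8.8 40 shift cm [-7.86 25.44 22.18] rot deg [  2.83 -20.13   4.99] |rot| 20.9
```

```bash
python3 -m inch '[{"fingers":0,"x":-0.5,"y":4,"z":1.5,"wx":0,"wy":-2,"wz":0},{"fingers":0,"x":-1,"y":8,"z":3,"wx":1,"wy":-8,"wz":2},{"fingers":0,"x":-2,"y":12,"z":5,"wx":2,"wy":-14,"wz":4},{"fingers":0,"x":-3,"y":16,"z":8,"wx":2.8,"wy":-20.1,"wz":5},{"fingers":0,"x":-4,"y":20,"z":10,"wx":2.8,"wy":-20.1,"wz":5},{"fingers":0,"x":-4.4,"y":24,"z":12,"wx":2.8,"wy":-20.1,"wz":5},{"fingers":0,"x":-4.4,"y":26.1,"z":12.8,"wx":2.8,"wy":-20.1,"wz":5},{"fingers":0,"x":-4.4,"y":26.1,"z":12.8,"wx":2.8,"wy":-20.1,"wz":5},{"fingers":0,"x":-4.4,"y":26.1,"z":12.8,"wx":2.8,"wy":-20.1,"wz":5},{"fingers":0,"x":-4.4,"y":26.1,"z":12.8,"wx":2.8,"wy":-20.1,"wz":5}]'
python3 - <<'E'
from h import *
o=bot.get_obs();f=bot.grab_frame("wrist");cv2.imwrite("pics/w4.png",f)
t=tgt(-8.8,40);p=lif((.6505,.0035,.017),-8.8,.130,40);go(p,-8.8,40,o)
W=cam("wrist",o);hsv=cv2.cvtColor(f,cv2.COLOR_BGR2HSV);m=cv2.inRange(hsv,(20,150,60),(32,255,255))
cn=max(cv2.findContours(m,0,1)[0],key=cv2.contourArea);print(cv2.minAreaRect(cn),cv2.boundingRect(cn))
a=np.radians(-8.8);u=np.array([np.cos(a),np.sin(a),0])
L=lambda g:np.array([.6505,.0035,.017])+u*(-.03-.5*g)+np.array([0,0,.016+.866*g])
print("pred top,mid,foot",proj(W,[L(.175),L(.125),L(.07)]))
cv2.imwrite("pics/w4.png",f)
E
```

```text
time_s: 3.13
tool_pos: [0.4986, 0.0299, 0.2128]
ee_rot: [0.069, 0.937, -0.025, 0.34]
wrist_force: [0.0, -0.1, -0.5]
finger_gap: 0.0852
go [0.56360573 0.01695194 0.13715351] -8.8 40 shift cm [-0.22 -0.33 10.05] rot deg [ 0.26 -0.08  0.34] |rot| 0.4
((247.5, 204.0), (74.0, 23.0), 90.0) (236, 167, 24, 75)
pred top,mid,foot [[249.19809569 235.31059913]
 [250.03724914 197.04151872]
 [250.66618212 168.30099132]]
```

View pics/w4.png

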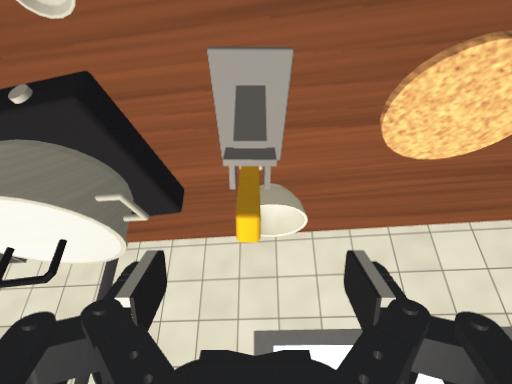

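The handle is centred at (248,204), about 2.5 px left of the prediction, or roughly 2 mm. I'll advance and grip.

```bash
python3 -m inch '[{"fingers":0,"x":-0.1,"y":-0.4,"z":3,"wx":0.2,"wy":0,"wz":0.3},{"fingers":0,"x":-0.2,"y":-0.5,"z":6,"wx":0.2,"wy":0,"wz":0.3},{"fingers":0,"x":-0.2,"y":-0.5,"z":8.5,"wx":0.2,"wy":0,"wz":0.3},{"fingers":0,"x":-0.2,"y":-0.5,"z":10,"wx":0.2,"wy":0,"wz":0.3},{"fingers":0,"x":-0.2,"y":-0.5,"z":10,"wx":0.2,"wy":0,"wz":0.3},{"fingers":0,"x":-0.2,"y":-0.5,"z":10,"wx":0.2,"wy":0,"wz":0.3},{"fingers":255,"x":-0.2,"y":-0.5,"z":10,"wx":0.2,"wy":0,"wz":0.3},{"fingers":255,"x":-0.2,"y":-0.5,"z":10,"wx":0.2,"wy":0,"wz":0.3},{"fingers":255,"x":-0.2,"y":-0.5,"z":10,"wx":0.2,"wy":0,"wz":0.3},{"fingers":255,"x":-0.2,"y":-0.5,"z":10,"wx":0.2,"wy":0,"wz":0.3},{"fingers":255,"x":-0.2,"y":-0.5,"z":10,"wx":0.2,"wy":0,"wz":0.3},{"fingers":255,"x":-0.2,"y":-0.5,"z":10,"wx":0.2,"wy":0,"wz":0.3},{"fingers":255,"x":-0.2,"y":-0.5,"z":10,"wx":0.2,"wy":0,"wz":0.3},{"fingers":255,"x":-0.2,"y":-0.5,"z":10,"wx":0.2,"wy":0,"wz":0.3},{"fingers":255,"x":-0.2,"y":-0.5,"z":10,"wx":0.2,"wy":0,"wz":0.3}]' 100
python3 - <<'E'
from h import *
o=bot.get_obs();print(o["tool_pos"],o["ee_rot"],o["finger_gap"],o["wrist_force"],o["torque"],o["joints"])
np.save("park.npy",np.r_[o["tool_pos"],o["ee_rot"]])
R=Rot.from_quat(o["ee_rot"]).as_matrix()
for dz in (.05,.16): print("up",dz,R.T@np.array([0,0,dz])*100)
E
```

```text
time_s: 4.43
tool_pos: [0.5642, 0.0112, 0.1387]
ee_rot: [0.075, 0.937, -0.027, 0.341]
wrist_force: [-3.1, 1.0, 5.2]
finger_gap: 0.0149
[0.56417204 0.01115257 0.13872223] [ 0.07471666  0.93654132 -0.02721028  0.34141966] 0.014864623702372914 [-3.0587862   1.03424044  5.19012688] [0.05648874 0.40222859 0.04890904] [-0.08172743  0.14560056 -1.01772511 -0.29021016 -0.04979157  0.05938086]
up 0.05 [-3.21786676e+00  2.61802901e-04 -3.82692219e+00]
up 0.16 [-1.02971736e+01  8.37769284e-04 -1.22461510e+01]
```

```bash
python3 -m inch '[{"fingers":255,"x":-0.64,"y":0,"z":-0.77,"wx":0,"wy":0,"wz":0},{"fingers":255,"x":-1.93,"y":0,"z":-2.3,"wx":0,"wy":0,"wz":0},{"fingers":255,"x":-3.22,"y":0,"z":-3.83,"wx":0,"wy":0,"wz":0},{"fingers":255,"x":-5.15,"y":0,"z":-6.12,"wx":0,"wy":0,"wz":0},{"fingers":255,"x":-7.08,"y":0,"z":-8.42,"wx":0,"wy":0,"wz":0},{"fingers":255,"x":-9.01,"y":0,"z":-10.72,"wx":0,"wy":0,"wz":0},{"fingers":255,"x":-10.94,"y":0,"z":-13.01,"wx":0,"wy":0,"wz":0},{"fingers":255,"x":-11.6,"y":0,"z":-13.8,"wx":0,"wy":0,"wz":0},{"fingers":255,"x":-11.6,"y":0,"z":-13.8,"wx":0,"wy":0,"wz":0},{"fingers":255,"x":-11.6,"y":0,"z":-13.8,"wx":0,"wy":0,"wz":0}]'
cat >> h.py <<'E'
def Tof(p,R): T=np.eye(4);T[:3,:3]=R;T[:3,3]=p;return T
def rz(d): return Rot.from_euler("z",d,degrees=True).as_matrix()
try:
    _q=np.load("park.npy");_R=Rot.from_quat(_q[3:]).as_matrix();_z=_R[:,2]
    PYAW=np.degrees(np.arctan2(_z[1],_z[0]));PSEAT=np.array([_q[0],_q[1],.017])+.0868*rz(PYAW)[:,0]
    T_LT=np.linalg.inv(Tof(PSEAT,rz(PYAW)))@Tof(_q[:3],_R)
except FileNotFoundError: pass
def lgo(q,yaw,o=None):
    "rows needed to bring lifter origin to q, lifter yaw deg"
    o=o or bot.get_obs();R=Rot.from_quat(o["ee_rot"]).as_matrix();T=Tof(q,rz(yaw))@T_LT
    print("lgo",np.round(q,4),yaw,"tool",T[:3,3].round(4),"shift",(R.T@(T[:3,3]-o["tool_pos"])*100).round(2),"rot",np.degrees(Rot.from_matrix(R.T@T[:3,:3]).as_rotvec()).round(2))
def lnow(o=None):
    o=o or bot.get_obs();T=Tof(o["tool_pos"],Rot.from_quat(o["ee_rot"]).as_matrix())@np.linalg.inv(T_LT);return T
E
python3 - <<'E'
from h import *
o=bot.get_obs();print(o["finger_gap"],o["wrist_force"],o["torque"]);print(PYAW,PSEAT,"now",lnow(o).round(4))
u=rz(10)[:,0];b=np.array([.645,-.241,.170])
lgo(b-.065*u+[0,0,.02],10,o);lgo(b-.065*u-[0,0,.022],10,o)
E
```

```text
time_s: 5.27
tool_pos: [0.5637, 0.0111, 0.3182]
ee_rot: [0.075, 0.937, -0.027, 0.341]
wrist_force: [-1.3, -1.1, -1.7]
finger_gap: 0.0149
0.01489378852651674 [-1.31217521 -1.11123925 -1.73883019] [ 0.17993572  0.9148521  -0.01641648]
-9.118056950297344 [ 0.64987522 -0.00260256  0.017     ] now [[ 9.873e-01  1.586e-01  1.100e-03  6.493e-01]
 [-1.586e-01  9.873e-01 -1.000e-04 -2.700e-03]
 [-1.100e-03 -1.000e-04  1.000e+00  1.964e-01]
 [ 0.000e+00  0.000e+00  0.000e+00  1.000e+00]]
lgo [ 0.581  -0.2523  0.19  ] 10 tool [ 0.4955 -0.2674  0.3117] shift [  2.19 -28.58  -0.99] rot [-12.3   -0.06 -14.64]
lgo [ 0.581  -0.2523  0.148 ] 10 tool [ 0.4955 -0.2674  0.2697] shift [  4.89 -28.57   2.23] rot [-12.3   -0.06 -14.64]
```

```bash
python3 -m inch '[{"fingers":255,"x":1,"y":-2,"z":-2,"wx":0,"wy":0,"wz":0},{"fingers":255,"x":2,"y":-6,"z":-2,"wx":-2,"wy":0,"wz":-2.5},{"fingers":255,"x":2,"y":-9.5,"z":-2,"wx":-4,"wy":0,"wz":-5},{"fingers":255,"x":2.2,"y":-13,"z":-2,"wx":-6,"wy":0,"wz":-7.5},{"fingers":255,"x":2.2,"y":-16.5,"z":-2,"wx":-8,"wy":0,"wz":-10},{"fingers":255,"x":2.2,"y":-20,"z":-1.5,"wx":-10,"wy":0,"wz":-12},{"fingers":255,"x":2.2,"y":-23.5,"z":-1,"wx":-12.3,"wy":0,"wz":-14.6},{"fingers":255,"x":2.2,"y":-26.5,"z":-1,"wx":-12.3,"wy":0,"wz":-14.6},{"fingers":255,"x":2.2,"y":-28.6,"z":-1,"wx":-12.3,"wy":0,"wz":-14.6},{"fingers":255,"x":2.2,"y":-28.6,"z":-1,"wx":-12.3,"wy":0,"wz":-14.6},{"fingers":255,"x":2.2,"y":-28.6,"z":-1,"wx":-12.3,"wy":0,"wz":-14.6},{"fingers":255,"x":2.2,"y":-28.6,"z":-1,"wx":-12.3,"wy":0,"wz":-14.6}]'
python3 - <<'E'
from h import *
o=bot.get_obs();print("now",lnow(o).round(4))
u=rz(10)[:,0];b=np.array([.645,-.241,.170])
lgo(b-.065*u-[0,0,.022],10,o)
f=bot.grab_frame("scene");g=bot.grab_frame("side");w=bot.grab_frame("wrist")
cv2.imwrite("pics/s5.png",f);cv2.imwrite("pics/d5.png",g);cv2.imwrite("pics/w5.png",w)
a=cv2.resize(f[115:225,110:240],None,fx=3.8,fy=3.8,interpolation=cv2.INTER_CUBIC)
c=cv2.resize(g[80:190,205:315],None,fx=2.7,fy=2.7,interpolation=cv2.INTER_CUBIC)
d=w[90:384,100:400]
h=np.zeros((600,800,3),np.uint8);h[:a.shape[0],:a.shape[1]]=a;h[:c.shape[0],500:500+c.shape[1]]=c;h[300:300+294,500:800]=d
cv2.imwrite("pics/m5.png",h)
E
```

```text
time_s: 6.27
tool_pos: [0.4952, -0.2664, 0.3104]
ee_rot: [-0.081, 0.936, 0.031, 0.34]
wrist_force: [-1.0, -0.2, -1.0]
finger_gap: 0.0146
now [[ 0.9849 -0.1729  0.0025  0.5804]
 [ 0.1729  0.9849 -0.0033 -0.251 ]
 [-0.0019  0.0037  1.      0.1885]
 [ 0.      0.      0.      1.    ]]
lgo [ 0.581  -0.2523  0.148 ] 10 tool [ 0.4955 -0.2674  0.2697] shift [ 2.6  -0.12  3.13] rot [ 0.13 -0.11 -0.17]
```

View pics/m5.png

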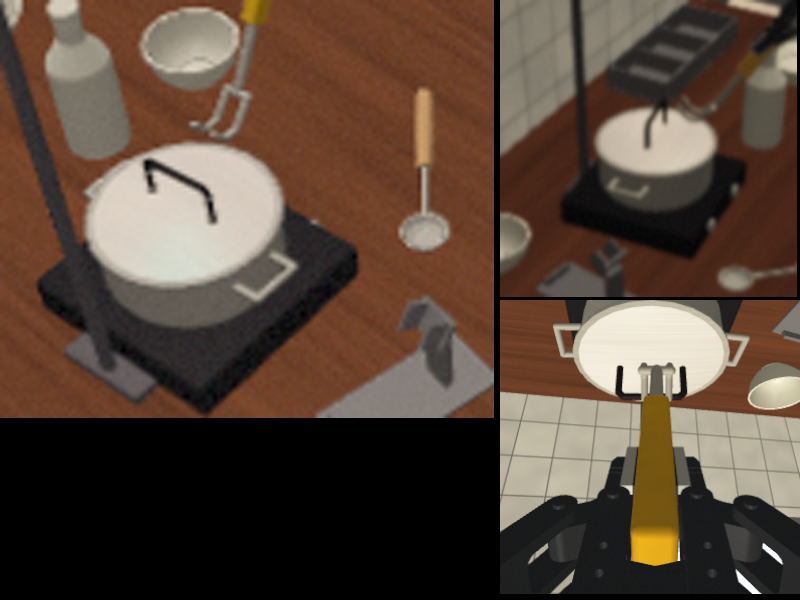

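The montage shows the hooks at the bar's near side, centred and parallel to it. In the scene crop the tips are near (193,125) and (218,134), and the bar runs (150,161)–(209,190).

Run:
```python
from h import *
S=cam("scene");D=cam("side");T=lnow()
c5=lambda p:(np.array(p)-[110,115]+.4)*3.8
d5=lambda p:(np.array(p)-[205,80]+.4)*2.7+[500,0]
P=[T@np.array([.022,y,.010,1]) for y in(-.012,.012)]+[T@np.array([-.03,0,.016,1])]
P=[p[:3] for p in P]
print("pred tips(right,left), neck; scene",c5(proj(S,P)).round(0).tolist(),"side",d5(proj(D,P)).round(0).tolist())
for z in(.166,.171):
  b=np.array([.645,-.241,z]);v=rz(10)[:,1];B=[b-.036*v,b+.036*v]
  print("bar pred",c5(proj(S,B)).round(0).tolist(),d5(proj(D,B)).round(0).tolist())
```

```text
pred tips(right,left), neck; scene [[192.0, 122.0], [212.0, 132.0], [236.0, 90.0]] side [[685.0, 97.0], [680.0, 105.0], [716.0, 104.0]]
bar pred [[148.0, 165.0], [208.0, 194.0]] [[663.0, 104.0], [647.0, 127.0]]
bar pred [[147.0, 161.0], [207.0, 190.0]] [[663.0, 101.0], [647.0, 125.0]]
```

```bash
python3 -m inch '[{"fingers":255,"x":0.8,"y":0,"z":1,"wx":0,"wy":0,"wz":0},{"fingers":255,"x":1.7,"y":-0.1,"z":2,"wx":0,"wy":-0.1,"wz":-0.1},{"fingers":255,"x":2.5,"y":-0.1,"z":3,"wx":0.1,"wy":-0.1,"wz":-0.2},{"fingers":255,"x":2.5,"y":-0.1,"z":3,"wx":0.1,"wy":-0.1,"wz":-0.2},{"fingers":255,"x":2.5,"y":-0.1,"z":3,"wx":0.1,"wy":-0.1,"wz":-0.2}]'
python3 - <<'E'
from h import *
o=bot.get_obs();print("now",lnow(o).round(4))
u=rz(10)[:,0];b=np.array([.645,-.241,.171])
for k in(.03,.0,-.003): lgo(b-k*u-[0,0,.022],10,o)
E
```

```text
time_s: 6.83
tool_pos: [0.496, -0.2673, 0.2731]
ee_rot: [-0.083, 0.936, 0.029, 0.342]
wrist_force: [0.4, -0.2, -0.9]
finger_gap: 0.0146
now [[ 0.9844 -0.1758 -0.0014  0.5816]
 [ 0.1758  0.9844  0.002  -0.2523]
 [ 0.001  -0.0022  1.      0.1514]
 [ 0.      0.      0.      1.    ]]
lgo [ 0.6155 -0.2462  0.149 ] 10 tool [ 0.53   -0.2613  0.2707] shift [-2.48 -0.    2.4 ] rot [-0.01  0.06  0.18]
lgo [ 0.645 -0.241  0.149] 10 tool [ 0.5595 -0.2561  0.2707] shift [-4.78 -0.01  4.33] rot [-0.01  0.06  0.18]
lgo [ 0.648  -0.2405  0.149 ] 10 tool [ 0.5625 -0.2556  0.2707] shift [-5.01 -0.01  4.53] rot [-0.01  0.06  0.18]
```

```bash
python3 -m inch '[{"fingers":255,"x":-0.7,"y":0,"z":0.8,"wx":0,"wy":0,"wz":0.2},{"fingers":255,"x":-1.6,"y":0,"z":1.6,"wx":0,"wy":0,"wz":0.2},{"fingers":255,"x":-2.4,"y":0,"z":2.4,"wx":0,"wy":0,"wz":0.2},{"fingers":255,"x":-3.2,"y":0,"z":3,"wx":0,"wy":0,"wz":0.2},{"fingers":255,"x":-4,"y":0,"z":3.7,"wx":0,"wy":0,"wz":0.2},{"fingers":255,"x":-4.8,"y":0,"z":4.3,"wx":0,"wy":0,"wz":0.2},{"fingers":255,"x":-4.8,"y":0,"z":4.3,"wx":0,"wy":0,"wz":0.2},{"fingers":255,"x":-4.8,"y":0,"z":4.3,"wx":0,"wy":0,"wz":0.2}]'
python3 - <<'E'
from h import *
o=bot.get_obs();print("now",lnow(o).round(4),o["torque"])
R=Rot.from_quat(o["ee_rot"]).as_matrix()
print("up 1cm",R.T@[0,0,1])
f=bot.grab_frame("scene");g=bot.grab_frame("side");w=bot.grab_frame("wrist")
a=cv2.resize(f[125:205,120:200],None,fx=6,fy=6,interpolation=cv2.INTER_CUBIC)
c=cv2.resize(g[90:150,230:290],None,fx=5,fy=5,interpolation=cv2.INTER_CUBIC)
d=cv2.resize(w[130:230,200:300],None,fx=3,fy=3,interpolation=cv2.INTER_CUBIC)
h=np.zeros((600,800,3),np.uint8);h[:480,:480]=a;h[:300,500:800]=c;h[300:600,500:800]=d
cv2.imwrite("pics/m6.png",h)
E
```

```text
time_s: 7.5
tool_pos: [0.5598, -0.2569, 0.2713]
ee_rot: [-0.082, 0.936, 0.029, 0.342]
wrist_force: [0.7, -0.1, -1.0]
finger_gap: 0.0153
now [[ 9.849e-01 -1.731e-01 -1.300e-03  6.455e-01]
 [ 1.731e-01  9.849e-01  7.000e-04 -2.419e-01]
 [ 1.200e-03 -9.000e-04  1.000e+00  1.497e-01]
 [ 0.000e+00  0.000e+00  0.000e+00  1.000e+00]] [-0.15178909  0.8531524   0.01641361]
up 1cm [-0.64449589 -0.0008775  -0.76460727]
```

View pics/m6.png

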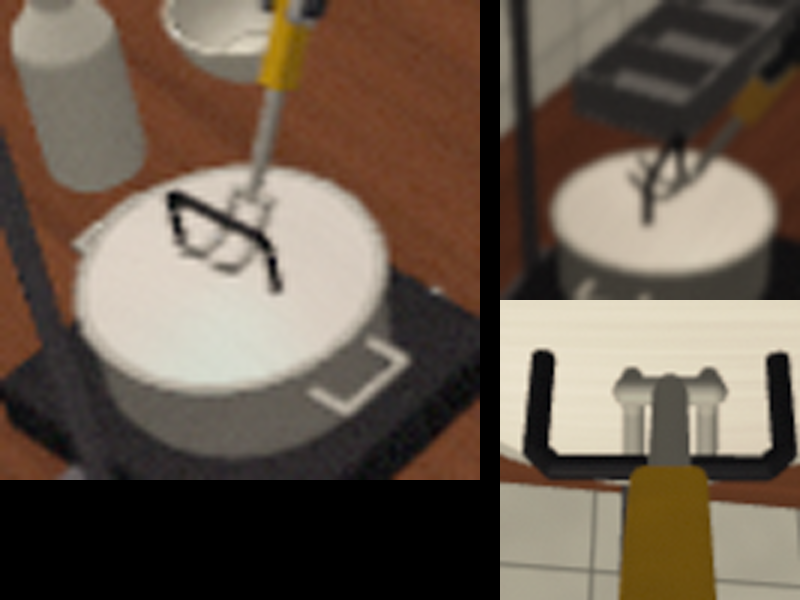

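The hooks pass under the bar, with the tips beyond it, centred between the legs. Now I'll raise slowly.

```bash
python3 -m inch '[{"fingers":255,"x":-0.4,"y":0,"z":-0.46,"wx":0,"wy":0,"wz":0},{"fingers":255,"x":-0.8,"y":0,"z":-0.92,"wx":0,"wy":0,"wz":0},{"fingers":255,"x":-1.1,"y":0,"z":-1.3,"wx":0,"wy":0,"wz":0},{"fingers":255,"x":-1.3,"y":0,"z":-1.53,"wx":0,"wy":0,"wz":0},{"fingers":255,"x":-1.5,"y":0,"z":-1.76,"wx":0,"wy":0,"wz":0},{"fingers":255,"x":-1.7,"y":0,"z":-2,"wx":0,"wy":0,"wz":0},{"fingers":255,"x":-2,"y":0,"z":-2.35,"wx":0,"wy":0,"wz":0},{"fingers":255,"x":-2.3,"y":0,"z":-2.7,"wx":0,"wy":0,"wz":0},{"fingers":255,"x":-2.6,"y":0,"z":-3.05,"wx":0,"wy":0,"wz":0},{"fingers":255,"x":-2.9,"y":0,"z":-3.4,"wx":0,"wy":0,"wz":0},{"fingers":255,"x":-3.2,"y":0,"z":-3.77,"wx":0,"wy":0,"wz":0},{"fingers":255,"x":-3.5,"y":0,"z":-4.15,"wx":0,"wy":0,"wz":0},{"fingers":255,"x":-3.7,"y":0,"z":-4.4,"wx":0,"wy":0,"wz":0},{"fingers":255,"x":-3.7,"y":0,"z":-4.4,"wx":0,"wy":0,"wz":0},{"fingers":255,"x":-3.7,"y":0,"z":-4.4,"wx":0,"wy":0,"wz":0},{"fingers":255,"x":-3.7,"y":0,"z":-4.4,"wx":0,"wy":0,"wz":0}]' 120
python3 - <<'E'
from h import *
o=bot.get_obs();T=lnow(o);print("now",T.round(4),o["torque"],o["joints"])
f=bot.grab_frame("scene");g=bot.grab_frame("side")
a=cv2.resize(f[70:200,110:220],None,fx=4,fy=4,interpolation=cv2.INTER_CUBIC)
c=cv2.resize(g[80:170,220:310],None,fx=3.8,fy=3.8,interpolation=cv2.INTER_CUBIC)
h=np.zeros((520,800,3),np.uint8);h[:520,:440]=a;h[:342,450:792]=c
cv2.imwrite("pics/m7.png",h)
u=rz(10)[:,0]
lgo([.645,.0,T[2,3]],10,o);lgo([.626,.239,T[2,3]],10,o)
E
```

```text
time_s: 8.98
tool_pos: [0.5593, -0.2572, 0.3285]
ee_rot: [-0.081, 0.936, 0.029, 0.342]
wrist_force: [-0.7, 0.2, -4.4]
finger_gap: 0.0148
now [[ 9.851e-01 -1.719e-01 -1.100e-03  6.449e-01]
 [ 1.719e-01  9.851e-01  4.000e-04 -2.423e-01]
 [ 1.000e-03 -5.000e-04  1.000e+00  2.069e-01]
 [ 0.000e+00  0.000e+00  0.000e+00  1.000e+00]] [-0.28618748  1.54108688 -0.01152566] [-0.84168939  0.07699646 -0.40851491  0.6662291   0.5787215  -0.88809883]
lgo [0.645  0.     0.2069] 10 tool [ 0.5595 -0.0151  0.3286] shift [-3.21 23.85  2.68] rot [-0.09  0.06 -0.06]
lgo [0.626  0.239  0.2069] 10 tool [0.5405 0.2239 0.3286] shift [-4.93 47.72  4.11] rot [-0.09  0.06 -0.06]
```

View pics/m7.png

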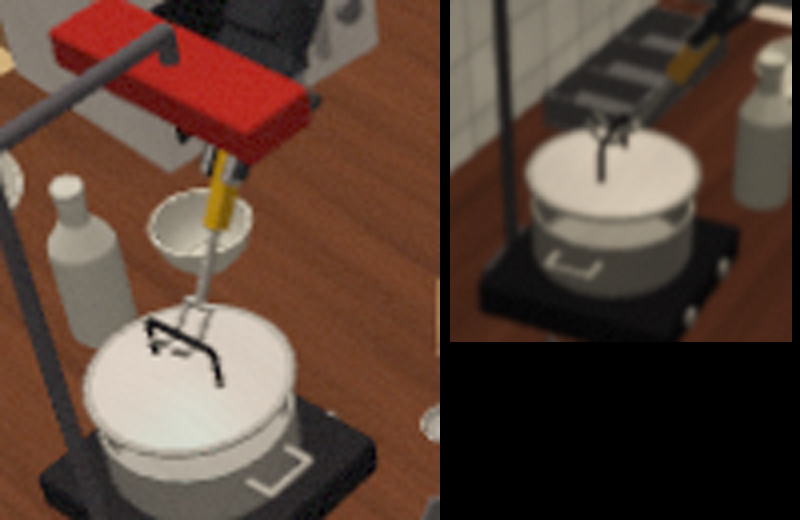

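The lid hangs level, clear of the rim in both views. It now goes sideways with a gentle ramp.

```bash
python3 -m inch '[{"fingers":255,"x":-0.03,"y":0.3,"z":0.03,"wx":0,"wy":0,"wz":0},{"fingers":255,"x":-0.09,"y":0.9,"z":0.08,"wx":0,"wy":0,"wz":0},{"fingers":255,"x":-0.19,"y":1.8,"z":0.15,"wx":0,"wy":0,"wz":0},{"fingers":255,"x":-0.31,"y":3,"z":0.26,"wx":0,"wy":0,"wz":0},{"fingers":255,"x":-0.43,"y":4.2,"z":0.36,"wx":0,"wy":0,"wz":0},{"fingers":255,"x":-0.56,"y":5.4,"z":0.46,"wx":0,"wy":0,"wz":0},{"fingers":255,"x":-0.68,"y":6.6,"z":0.57,"wx":0,"wy":0,"wz":0},{"fingers":255,"x":-0.81,"y":7.8,"z":0.67,"wx":0,"wy":0,"wz":0},{"fingers":255,"x":-0.93,"y":9,"z":0.77,"wx":0,"wy":0,"wz":0},{"fingers":255,"x":-1.05,"y":10.2,"z":0.88,"wx":0,"wy":0,"wz":0},{"fingers":255,"x":-1.18,"y":11.4,"z":0.98,"wx":0,"wy":0,"wz":0},{"fingers":255,"x":-1.3,"y":12.6,"z":1.08,"wx":0,"wy":0,"wz":0},{"fingers":255,"x":-1.43,"y":13.8,"z":1.19,"wx":0,"wy":0,"wz":0},{"fingers":255,"x":-1.55,"y":15,"z":1.29,"wx":0,"wy":0,"wz":0},{"fingers":255,"x":-1.67,"y":16.2,"z":1.39,"wx":0,"wy":0,"wz":0},{"fingers":255,"x":-1.8,"y":17.4,"z":1.5,"wx":0,"wy":0,"wz":0},{"fingers":255,"x":-1.92,"y":18.6,"z":1.6,"wx":0,"wy":0,"wz":0},{"fingers":255,"x":-2.03,"y":19.6,"z":1.69,"wx":0,"wy":0,"wz":0},{"fingers":255,"x":-2.09,"y":20.2,"z":1.74,"wx":0,"wy":0,"wz":0},{"fingers":255,"x":-2.11,"y":20.4,"z":1.76,"wx":0,"wy":0,"wz":0}]'
python3 - <<'E'
from h import *
o=bot.get_obs();T=lnow(o);print("now",T.round(4),o["torque"])
lgo([.626,.239,.2069],10,o)
E
```

```text
time_s: 10.75
tool_pos: [0.5512, -0.0502, 0.3287]
ee_rot: [-0.082, 0.936, 0.03, 0.342]
wrist_force: [-1.0, -0.1, -5.1]
finger_gap: 0.0147
now [[ 9.849e-01 -1.732e-01 -1.500e-03  6.368e-01]
 [ 1.732e-01  9.849e-01  4.000e-04 -3.530e-02]
 [ 1.400e-03 -6.000e-04  1.000e+00  2.071e-01]
 [ 0.000e+00  0.000e+00  0.000e+00  1.000e+00]] [-0.26219102  1.57036211 -0.01558003]
lgo [0.626  0.239  0.2069] 10 tool [0.5405 0.2239 0.3286] shift [-2.83 27.19  2.38] rot [-0.04  0.08  0.  ]
```

```bash
python3 -m inch '[{"fingers":255,"x":-0.03,"y":0.3,"z":0.03,"wx":0,"wy":0,"wz":0},{"fingers":255,"x":-0.09,"y":0.9,"z":0.08,"wx":0,"wy":0,"wz":0},{"fingers":255,"x":-0.19,"y":1.8,"z":0.16,"wx":0,"wy":0,"wz":0},{"fingers":255,"x":-0.32,"y":3.1,"z":0.27,"wx":0,"wy":0,"wz":0},{"fingers":255,"x":-0.48,"y":4.6,"z":0.4,"wx":0,"wy":0,"wz":0},{"fingers":255,"x":-0.63,"y":6.1,"z":0.53,"wx":0,"wy":0,"wz":0},{"fingers":255,"x":-0.79,"y":7.6,"z":0.66,"wx":0,"wy":0,"wz":0},{"fingers":255,"x":-0.95,"y":9.1,"z":0.8,"wx":0,"wy":0,"wz":0},{"fingers":255,"x":-1.1,"y":10.6,"z":0.93,"wx":0,"wy":0,"wz":0},{"fingers":255,"x":-1.26,"y":12.1,"z":1.06,"wx":0,"wy":0,"wz":0},{"fingers":255,"x":-1.41,"y":13.6,"z":1.19,"wx":0,"wy":0,"wz":0},{"fingers":255,"x":-1.57,"y":15.1,"z":1.32,"wx":0,"wy":0,"wz":0},{"fingers":255,"x":-1.73,"y":16.6,"z":1.45,"wx":0,"wy":0,"wz":0},{"fingers":255,"x":-1.88,"y":18.1,"z":1.58,"wx":0,"wy":0,"wz":0},{"fingers":255,"x":-2.04,"y":19.6,"z":1.71,"wx":0,"wy":0,"wz":0},{"fingers":255,"x":-2.18,"y":21,"z":1.84,"wx":0,"wy":0,"wz":0},{"fingers":255,"x":-2.31,"y":22.2,"z":1.94,"wx":0,"wy":0,"wz":0},{"fingers":255,"x":-2.41,"y":23.2,"z":2.03,"wx":0,"wy":0,"wz":0},{"fingers":255,"x":-2.49,"y":23.9,"z":2.09,"wx":0,"wy":0,"wz":0},{"fingers":255,"x":-2.52,"y":24.2,"z":2.12,"wx":0,"wy":0,"wz":0}]' && python3 -m inch '[{"fingers":255,"x":-0.08,"y":0.8,"z":0.07,"wx":0,"wy":0,"wz":0},{"fingers":255,"x":-0.18,"y":1.7,"z":0.15,"wx":0,"wy":0,"wz":0},{"fingers":255,"x":-0.26,"y":2.5,"z":0.22,"wx":0,"wy":0,"wz":0},{"fingers":255,"x":-0.3,"y":2.9,"z":0.26,"wx":0,"wy":0,"wz":0},{"fingers":255,"x":-0.31,"y":3,"z":0.26,"wx":0,"wy":0,"wz":0},{"fingers":255,"x":-0.31,"y":3,"z":0.26,"wx":0,"wy":0,"wz":0},{"fingers":255,"x":-0.31,"y":3,"z":0.26,"wx":0,"wy":0,"wz":0},{"fingers":255,"x":-0.31,"y":3,"z":0.26,"wx":0,"wy":0,"wz":0},{"fingers":255,"x":-0.31,"y":3,"z":0.26,"wx":0,"wy":0,"wz":0}]'
python3 - <<'E'
from h import *
o=bot.get_obs();T=lnow(o);print("now",T.round(4),o["torque"],o["wrist_force"])
W=cam("wrist",o);w=bot.grab_frame("wrist");S=cam("scene");f=bot.grab_frame("scene");g=bot.grab_frame("side")
for n,i in zip("wfg",(w,f,g)):cv2.imwrite(f"pics/8{n}.png",i)
# lid by brightness in scene: flange plane z = lid origin+.012
zl=T[2,3]-.066
hsv=cv2.cvtColor(f,cv2.COLOR_BGR2HSV)
m=cv2.inRange(hsv,(0,0,110),(180,70,255))
c=proj(S,[[T[0,3],T[1,3],zl+.012]])[0];print("expected px",c)
k=np.zeros_like(m);cv2.circle(k,tuple(int(v) for v in c),48,255,-1);m&=k
m=cv2.morphologyEx(m,cv2.MORPH_CLOSE,np.ones((9,9)))
m=cv2.morphologyEx(m,cv2.MORPH_OPEN,np.ones((5,5)))
cn=max(cv2.findContours(m,0,1)[0],key=cv2.contourArea);print(cv2.contourArea(cn),cv2.boundingRect(cn))
P=np.array([onz(S,p[0],zl+.012) for p in cn]);print("lid circ scene",cv2.minEnclosingCircle(P[:,:2].astype(np.float32)))
cv2.imwrite("pics/8m.png",m)
E
```

```text
time_s: 12.42
tool_pos: [0.5419, 0.1937, 0.3284]
ee_rot: [-0.082, 0.936, 0.03, 0.342]
wrist_force: [-0.2, -0.4, -4.2]
finger_gap: 0.0147
time_s: 13.17
tool_pos: [0.5411, 0.2224, 0.3286]
ee_rot: [-0.081, 0.936, 0.029, 0.342]
wrist_force: [0.3, 0.0, -5.0]
finger_gap: 0.0142
now [[ 9.852e-01 -1.714e-01 -1.400e-03  6.268e-01]
 [ 1.714e-01  9.852e-01  7.000e-04  2.372e-01]
 [ 1.300e-03 -9.000e-04  1.000e+00  2.069e-01]
 [ 0.000e+00  0.000e+00  0.000e+00  1.000e+00]] [-0.2824831   1.54525947  0.00655535] [ 0.25470906  0.04191955 -5.04150645]
expected px [261.45567215 234.82611294]
2742.0 (214, 206, 78, 55)
lid circ scene ((0.6248586773872375, 0.19943982362747192), 0.13102656602859497)
```

```bash
python3 - <<'E'
from h import *
from scipy.optimize import minimize
f=cv2.imread("pics/8f.png");S=cam("scene");hsv=cv2.cvtColor(f,cv2.COLOR_BGR2HSV)
m=cv2.inRange(hsv,(0,0,120),(180,70,255));k=np.zeros_like(m);cv2.circle(k,(261,235),33,255,-1);m&=k
m=cv2.morphologyEx(m,cv2.MORPH_CLOSE,np.ones((7,7)))
t=np.linspace(0,2*np.pi,60)
def cost(c):
    p=proj(S,np.c_[c[0]+.095*np.cos(t),c[1]+.095*np.sin(t),np.full(60,.153)])
    e=np.zeros_like(m);cv2.fillPoly(e,[np.round(p*16).astype(np.int32)],255,shift=4)
    return -np.sum(e&m)/np.sum(e|m)
best=min((cost((x,y)),x,y) for x in np.arange(.60,.655,.002) for y in np.arange(.21,.265,.002));print(best,m.sum()/255)
# trivet visible part check: its predicted outline at radius .085
cv2.imwrite("pics/8m.png",cv2.resize(np.hstack([f[190:290,200:330],cv2.cvtColor(m,8)[190:290,200:330]]),None,fx=3,fy=3))
E
python3 - <<'E'
from h import *
o=bot.get_obs();R=Rot.from_quat(o["ee_rot"]).as_matrix();T=lnow(o)
print("down1cm",R.T@[0,0,-1.])
E
```

```text
(np.float64(22210676339599.273), np.float64(0.654), np.float64(0.264)) 2479.0
down1cm [0.64459782 0.00080841 0.76452141]<stdin>:10: RuntimeWarning: overflow encountered in scalar negative
```

Run:
```python
from h import *
f=cv2.imread("pics/8f.png");S=cam("scene");hsv=cv2.cvtColor(f,cv2.COLOR_BGR2HSV)
m=cv2.inRange(hsv,(0,0,120),(180,70,255));k=np.zeros_like(m);cv2.circle(k,(261,235),33,255,-1);m&=k
m=cv2.morphologyEx(m,cv2.MORPH_CLOSE,np.ones((7,7)))
t=np.linspace(0,2*np.pi,60)
def cost(c):
    p=proj(S,np.c_[c[0]+.095*np.cos(t),c[1]+.095*np.sin(t),np.full(60,.153)])
    e=np.zeros_like(m);cv2.fillPoly(e,[np.round(p*16).astype(np.int32)],255,shift=4)
    return -float(np.count_nonzero(e&m))/np.count_nonzero(e|m)
print(min((cost((x,y)),x,y) for x in np.arange(.60,.655,.002) for y in np.arange(.21,.265,.002)),cost((.627,.237)))
```

```text
(np.float64(-0.9430479183032208), np.float64(0.626), np.float64(0.234)) -0.9258828094683741
```

The lid sits within about 5 mm of the trivet's centre. I'll shift it 0.3 cm in y and lower it.

```bash
python3 -m inch '[{"fingers":255,"x":0.26,"y":0.1,"z":0.31,"wx":0,"wy":0,"wz":0},{"fingers":255,"x":0.77,"y":0.2,"z":0.92,"wx":0,"wy":0,"wz":0},{"fingers":255,"x":1.42,"y":0.3,"z":1.68,"wx":0,"wy":0,"wz":0},{"fingers":255,"x":2.13,"y":0.3,"z":2.52,"wx":0,"wy":0,"wz":0},{"fingers":255,"x":2.84,"y":0.3,"z":3.36,"wx":0,"wy":0,"wz":0},{"fingers":255,"x":3.55,"y":0.3,"z":4.2,"wx":0,"wy":0,"wz":0},{"fingers":255,"x":4.26,"y":0.3,"z":5.05,"wx":0,"wy":0,"wz":0},{"fingers":255,"x":4.96,"y":0.3,"z":5.89,"wx":0,"wy":0,"wz":0},{"fingers":255,"x":5.61,"y":0.3,"z":6.65,"wx":0,"wy":0,"wz":0},{"fingers":255,"x":6.25,"y":0.3,"z":7.42,"wx":0,"wy":0,"wz":0},{"fingers":255,"x":6.77,"y":0.3,"z":8.03,"wx":0,"wy":0,"wz":0},{"fingers":255,"x":7.09,"y":0.3,"z":8.41,"wx":0,"wy":0,"wz":0},{"fingers":255,"x":7.28,"y":0.3,"z":8.64,"wx":0,"wy":0,"wz":0},{"fingers":255,"x":7.41,"y":0.3,"z":8.79,"wx":0,"wy":0,"wz":0},{"fingers":255,"x":7.41,"y":0.3,"z":8.79,"wx":0,"wy":0,"wz":0},{"fingers":255,"x":7.41,"y":0.3,"z":8.79,"wx":0,"wy":0,"wz":0}]'
python3 - <<'E'
from h import *
o=bot.get_obs();T=lnow(o);print("now",T[:3,3].round(4),o["torque"],o["wrist_force"])
E
```

```text
time_s: 14.65
tool_pos: [0.5408, 0.2257, 0.2139]
ee_rot: [-0.081, 0.936, 0.029, 0.342]
wrist_force: [-0.5, 0.1, -5.2]
finger_gap: 0.0146
now [0.6265 0.2405 0.0924] [-0.25640628  1.51448327 -0.04486479] [-0.50488413  0.05480794 -5.22084631]
```

```bash
python3 -m inch '[{"fingers":255,"x":0.19,"y":0,"z":0.23,"wx":0,"wy":0,"wz":0},{"fingers":255,"x":0.39,"y":0,"z":0.46,"wx":0,"wy":0,"wz":0},{"fingers":255,"x":0.52,"y":0,"z":0.61,"wx":0,"wy":0,"wz":0},{"fingers":255,"x":0.64,"y":0,"z":0.76,"wx":0,"wy":0,"wz":0},{"fingers":255,"x":0.74,"y":0,"z":0.87,"wx":0,"wy":0,"wz":0},{"fingers":255,"x":0.84,"y":0,"z":0.99,"wx":0,"wy":0,"wz":0},{"fingers":255,"x":0.93,"y":0,"z":1.1,"wx":0,"wy":0,"wz":0},{"fingers":255,"x":1.03,"y":0,"z":1.22,"wx":0,"wy":0,"wz":0},{"fingers":255,"x":1.16,"y":0,"z":1.38,"wx":0,"wy":0,"wz":0},{"fingers":255,"x":1.29,"y":0,"z":1.53,"wx":0,"wy":0,"wz":0},{"fingers":255,"x":1.29,"y":0,"z":1.53,"wx":0,"wy":0,"wz":0},{"fingers":255,"x":1.29,"y":0,"z":1.53,"wx":0,"wy":0,"wz":0}]'
python3 - <<'E'
from h import *
o=bot.get_obs();T=lnow(o);print("now",T[:3,3].round(4),o["torque"],o["wrist_force"])
E
```

```text
time_s: 15.65
tool_pos: [0.5406, 0.2256, 0.1935]
ee_rot: [-0.081, 0.936, 0.029, 0.342]
wrist_force: [-0.7, 0.4, -1.9]
finger_gap: 0.0146
now [0.6263 0.2404 0.0719] [-0.18055543  0.89298575 -0.04178833] [-0.71649185  0.40327484 -1.8766042 ]
```

```bash
python3 -m inch '[{"fingers":255,"x":0.26,"y":0,"z":0.31,"wx":0,"wy":0,"wz":0},{"fingers":255,"x":0.52,"y":0,"z":0.61,"wx":0,"wy":0,"wz":0},{"fingers":255,"x":0.77,"y":0,"z":0.92,"wx":0,"wy":0,"wz":0},{"fingers":255,"x":1.03,"y":0,"z":1.22,"wx":0,"wy":0,"wz":0},{"fingers":255,"x":1.03,"y":0,"z":1.22,"wx":0,"wy":0,"wz":0},{"fingers":255,"x":1.03,"y":0,"z":1.22,"wx":0,"wy":0,"wz":0}]'
python3 - <<'E'
from h import *
o=bot.get_obs();T=lnow(o);print("now",T[:3,3].round(4),o["torque"],o["wrist_force"])
w=bot.grab_frame("wrist");f=bot.grab_frame("scene");g=bot.grab_frame("side")
for n,i in zip("wfg",(w,f,g)):cv2.imwrite(f"pics/9{n}.png",i)
q=T[:3,3].copy()
for k in(.03,.07): lgo(q-k*rz(9.9)[:,0]+[0,0,.056-q[2]],9.9,o)
E
```

```text
time_s: 16.15
tool_pos: [0.5403, 0.2255, 0.177]
ee_rot: [-0.081, 0.936, 0.029, 0.341]
wrist_force: [-0.0, 0.6, -2.0]
finger_gap: 0.0146
now [0.6259 0.2403 0.0553] [-0.13499412  0.81781161  0.0405838 ] [-1.55237254e-03  5.80398925e-01 -2.01593712e+00]
lgo [0.5963 0.2351 0.056 ] 9.9 tool [0.5108 0.2202 0.1777] shift [ 2.25 -0.01 -1.98] rot [-0.05  0.02  0.04]
lgo [0.5569 0.2282 0.056 ] 9.9 tool [0.4714 0.2133 0.1777] shift [ 5.31 -0.01 -4.56] rot [-0.05  0.02  0.04]
```

```bash
python3 -m inch '[{"fingers":255,"x":0.34,"y":0,"z":-0.36,"wx":0,"wy":0,"wz":0},{"fingers":255,"x":0.72,"y":0,"z":-0.68,"wx":0,"wy":0,"wz":0},{"fingers":255,"x":1.48,"y":0,"z":-1.33,"wx":0,"wy":0,"wz":0},{"fingers":255,"x":2.25,"y":0,"z":-1.98,"wx":0,"wy":0,"wz":0},{"fingers":255,"x":3.01,"y":0,"z":-2.62,"wx":0,"wy":0,"wz":0},{"fingers":255,"x":3.78,"y":0,"z":-3.27,"wx":0,"wy":0,"wz":0},{"fingers":255,"x":4.54,"y":0,"z":-3.91,"wx":0,"wy":0,"wz":0},{"fingers":255,"x":5.31,"y":0,"z":-4.56,"wx":0,"wy":0,"wz":0},{"fingers":255,"x":5.31,"y":0,"z":-4.56,"wx":0,"wy":0,"wz":0},{"fingers":255,"x":5.31,"y":0,"z":-4.56,"wx":0,"wy":0,"wz":0}]'
python3 - <<'E'
from h import *
o=bot.get_obs();T=lnow(o);print("now",T[:3,3].round(4),o["torque"],o["wrist_force"])
f=bot.grab_frame("scene");cv2.imwrite("pics/10f.png",f);S=cam("scene");hsv=cv2.cvtColor(f,cv2.COLOR_BGR2HSV)
c=proj(S,[[.6245,.24,.024]])[0]
m=cv2.inRange(hsv,(0,0,120),(180,70,255));k=np.zeros_like(m);cv2.circle(k,tuple(int(v) for v in c),33,255,-1);m&=k
m=cv2.morphologyEx(m,cv2.MORPH_CLOSE,np.ones((7,7)));t=np.linspace(0,2*np.pi,60)
def cost(c):
    p=proj(S,np.c_[c[0]+.095*np.cos(t),c[1]+.095*np.sin(t),np.full(60,.024)])
    e=np.zeros_like(m);cv2.fillPoly(e,[np.round(p*16).astype(np.int32)],255,shift=4)
    return -float(np.count_nonzero(e&m))/np.count_nonzero(e|m)
print("lid",min((cost((x,y)),x,y) for x in np.arange(.60,.655,.002) for y in np.arange(.21,.27,.002)))
q=T[:3,3]
lgo([q[0],q[1],.20],9.9,o)
lgo(PSEAT+[0,0,.183],PYAW,o); lgo(PSEAT,PYAW,o)
E
```

```text
time_s: 17.13
tool_pos: [0.4713, 0.2136, 0.1786]
ee_rot: [-0.081, 0.936, 0.029, 0.342]
wrist_force: [0.2, 0.1, -0.8]
finger_gap: 0.0145
now [0.557  0.2285 0.057 ] [-0.17925635  0.84868761 -0.05592043] [ 0.21026235  0.10108409 -0.84148518]
lid (np.float64(-0.9448545375597047), np.float64(0.624), np.float64(0.23800000000000002))
lgo [0.557  0.2285 0.2   ] 9.9 tool [0.4715 0.2136 0.3217] shift [ -9.25  -0.02 -10.92] rot [-0.02  0.11  0.04]
lgo [ 0.6499 -0.0026  0.2   ] -9.118056950297344 tool [0.5642 0.0112 0.3217] shift [-13.55 -21.55  -7.27] rot [12.23  0.12 14.59]
lgo [ 0.6499 -0.0026  0.017 ] -9.118056950297344 tool [0.5642 0.0112 0.1387] shift [ -1.75 -21.54   6.71] rot [12.23  0.12 14.59]
```

The lid measures (0.624, 0.238) against the trivet's (0.6245, 0.240), and the lifter is unhooked. I'll take it back to above the rest.

```bash
python3 -m inch '[{"fingers":255,"x":-2,"y":0,"z":-2.4,"wx":0,"wy":0,"wz":0},{"fingers":255,"x":-4.5,"y":0,"z":-5.3,"wx":0,"wy":0,"wz":0},{"fingers":255,"x":-7,"y":0,"z":-8.3,"wx":0,"wy":0,"wz":0},{"fingers":255,"x":-9.2,"y":-1,"z":-10.9,"wx":0,"wy":0,"wz":0},{"fingers":255,"x":-9.5,"y":-4,"z":-10.6,"wx":2,"wy":0,"wz":2.4},{"fingers":255,"x":-10,"y":-7.5,"z":-10,"wx":4,"wy":0,"wz":4.8},{"fingers":255,"x":-10.6,"y":-11,"z":-9.5,"wx":6,"wy":0,"wz":7.3},{"fingers":255,"x":-11.5,"y":-14.5,"z":-8.8,"wx":8,"wy":0.1,"wz":9.7},{"fingers":255,"x":-12.5,"y":-18,"z":-8.1,"wx":10,"wy":0.1,"wz":12},{"fingers":255,"x":-13.3,"y":-20.5,"z":-7.5,"wx":12.2,"wy":0.1,"wz":14.6},{"fingers":255,"x":-13.55,"y":-21.55,"z":-7.27,"wx":12.2,"wy":0.1,"wz":14.6},{"fingers":255,"x":-13.55,"y":-21.55,"z":-7.27,"wx":12.2,"wy":0.1,"wz":14.6},{"fingers":255,"x":-13.55,"y":-21.55,"z":-7.27,"wx":12.2,"wy":0.1,"wz":14.6},{"fingers":255,"x":-13.55,"y":-21.55,"z":-7.27,"wx":12.2,"wy":0.1,"wz":14.6}]'
python3 - <<'E'
from h import *
o=bot.get_obs();T=lnow(o);print("now",T.round(4),o["wrist_force"],o["torque"])
for z in(.2,.12,.06,.017): lgo(PSEAT+[0,0,z-.017],PYAW,o)
E
```

```text
time_s: 18.35
tool_pos: [0.5643, 0.0114, 0.321]
ee_rot: [0.075, 0.937, -0.027, 0.341]
wrist_force: [-0.8, 0.4, -0.8]
finger_gap: 0.0146
now [[ 9.874e-01  1.583e-01  9.000e-04  6.499e-01]
 [-1.583e-01  9.874e-01 -6.000e-04 -2.200e-03]
 [-1.000e-03  4.000e-04  1.000e+00  1.992e-01]
 [ 0.000e+00  0.000e+00  0.000e+00  1.000e+00]] [-0.77500643  0.37917574 -0.76053095] [0.17489711 0.87325425 0.00978266]
lgo [ 0.6499 -0.0026  0.2   ] -9.118056950297344 tool [0.5642 0.0112 0.3217] shift [-0.04 -0.03 -0.06] rot [ 0.03 -0.06 -0.01]
lgo [ 0.6499 -0.0026  0.12  ] -9.118056950297344 tool [0.5642 0.0112 0.2417] shift [ 5.1  -0.03  6.07] rot [ 0.03 -0.06 -0.01]
lgo [ 0.6499 -0.0026  0.06  ] -9.118056950297344 tool [0.5642 0.0112 0.1817] shift [ 8.96 -0.04 10.67] rot [ 0.03 -0.06 -0.01]
lgo [ 0.6499 -0.0026  0.017 ] -9.118056950297344 tool [0.5642 0.0112 0.1387] shift [11.72 -0.04 13.96] rot [ 0.03 -0.06 -0.01]
```

```bash
python3 -m inch '[{"fingers":255,"x":1,"y":0,"z":1.2,"wx":0,"wy":0,"wz":0},{"fingers":255,"x":2.5,"y":0,"z":3,"wx":0,"wy":0,"wz":0},{"fingers":255,"x":4,"y":0,"z":4.77,"wx":0,"wy":0,"wz":0},{"fingers":255,"x":5.1,"y":0,"z":6.07,"wx":0,"wy":0,"wz":0},{"fingers":255,"x":6,"y":0,"z":7.15,"wx":0,"wy":0,"wz":0},{"fingers":255,"x":7,"y":0,"z":8.34,"wx":0,"wy":0,"wz":0},{"fingers":255,"x":8,"y":0,"z":9.53,"wx":0,"wy":0,"wz":0},{"fingers":255,"x":9,"y":0,"z":10.7,"wx":0,"wy":0,"wz":0},{"fingers":255,"x":9.7,"y":0,"z":11.55,"wx":0,"wy":0,"wz":0},{"fingers":255,"x":10.3,"y":0,"z":12.26,"wx":0,"wy":0,"wz":0},{"fingers":255,"x":10.7,"y":0,"z":12.75,"wx":0,"wy":0,"wz":0},{"fingers":255,"x":11,"y":0,"z":13.1,"wx":0,"wy":0,"wz":0},{"fingers":255,"x":11.2,"y":0,"z":13.35,"wx":0,"wy":0,"wz":0},{"fingers":255,"x":11.2,"y":0,"z":13.35,"wx":0,"wy":0,"wz":0},{"fingers":255,"x":11.2,"y":0,"z":13.35,"wx":0,"wy":0,"wz":0}]'
python3 - <<'E'
from h import *
o=bot.get_obs();T=lnow(o);print("now",T[:3,3].round(4),o["wrist_force"],o["torque"]);lgo(PSEAT,PYAW,o)
E
```

```text
time_s: 19.6
tool_pos: [0.5648, 0.0113, 0.1474]
ee_rot: [0.075, 0.937, -0.027, 0.341]
wrist_force: [0.5, -0.6, -1.1]
finger_gap: 0.0147
now [ 0.6505 -0.0024  0.0257] [ 0.48509602 -0.64036839 -1.12879067] [0.11858921 0.87594505 0.01138192]
lgo [ 0.6499 -0.0026  0.017 ] -9.118056950297344 tool [0.5642 0.0112 0.1387] shift [ 0.61 -0.02  0.62] rot [ 0.02 -0.   -0.01]
```

```bash
python3 -m inch '[{"fingers":255,"x":0.2,"y":0,"z":0.2,"wx":0,"wy":0,"wz":0},{"fingers":255,"x":0.4,"y":0,"z":0.4,"wx":0,"wy":0,"wz":0},{"fingers":255,"x":0.5,"y":0,"z":0.5,"wx":0,"wy":0,"wz":0},{"fingers":255,"x":0.6,"y":0,"z":0.62,"wx":0,"wy":0,"wz":0},{"fingers":255,"x":0.6,"y":0,"z":0.62,"wx":0,"wy":0,"wz":0},{"fingers":255,"x":0.6,"y":0,"z":0.62,"wx":0,"wy":0,"wz":0}]'
python3 - <<'E'
from h import *
o=bot.get_obs();T=lnow(o);print("now",T[:3,3].round(4),o["wrist_force"],o["torque"]);lgo(PSEAT,PYAW,o)
E
```

```text
time_s: 20.1
tool_pos: [0.5645, 0.0112, 0.1388]
ee_rot: [0.075, 0.936, -0.027, 0.342]
wrist_force: [0.7, -0.5, 0.9]
finger_gap: 0.0145
now [ 0.6503 -0.0026  0.0171] [ 0.67366032 -0.5220222   0.85429785] [0.03349872 0.39298052 0.03700684]
lgo [ 0.6499 -0.0026  0.017 ] -9.118056950297344 tool [0.5642 0.0112 0.1387] shift [ 0.03 -0.01 -0.01] rot [ 0.01  0.03 -0.02]
```

```bash
python3 -m inch '[{"fingers":180,"x":0,"y":0,"z":0,"wx":0,"wy":0,"wz":0},{"fingers":140,"x":0,"y":0,"z":0,"wx":0,"wy":0,"wz":0},{"fingers":60,"x":0,"y":0,"z":0,"wx":0,"wy":0,"wz":0},{"fingers":0,"x":0,"y":0,"z":0,"wx":0,"wy":0,"wz":0},{"fingers":0,"x":0,"y":0,"z":0,"wx":0,"wy":0,"wz":0},{"fingers":0,"x":0,"y":0,"z":0,"wx":0,"wy":0,"wz":0},{"fingers":0,"x":0,"y":0,"z":-1,"wx":0,"wy":0,"wz":0},{"fingers":0,"x":0,"y":0,"z":-3,"wx":0,"wy":0,"wz":0},{"fingers":0,"x":0,"y":0,"z":-6,"wx":0,"wy":0,"wz":0},{"fingers":0,"x":0,"y":0,"z":-9,"wx":0,"wy":0,"wz":0},{"fingers":0,"x":0,"y":0,"z":-12,"wx":0,"wy":0,"wz":0},{"fingers":0,"x":0,"y":0,"z":-15,"wx":0,"wy":0,"wz":0},{"fingers":0,"x":0,"y":0,"z":-15,"wx":0,"wy":0,"wz":0},{"fingers":0,"x":0,"y":0,"z":-15,"wx":0,"wy":0,"wz":0}]'
python3 - <<'E'
from h import *
o=bot.get_obs();print(o["tool_pos"],o["finger_gap"],o["wrist_force"])
f=bot.grab_frame("scene");g=bot.grab_frame("side");w=bot.grab_frame("wrist")
a=cv2.resize(f[165:295,190:320],None,fx=3.4,fy=3.4,interpolation=cv2.INTER_CUBIC)
c=cv2.resize(g[140:260,165:285],None,fx=2.8,fy=2.8,interpolation=cv2.INTER_CUBIC)
d=cv2.resize(w[0:250],None,fx=.68,fy=.68,interpolation=cv2.INTER_AREA)
h=np.zeros((600,800,3),np.uint8);h[:442,:442]=a;h[:336,450:786]=c;h[340:510,450:450+d.shape[1]]=d[:,:350]
cv2.imwrite("pics/end.png",h)
s=cv2.imread("pics/scene0.png")
y=lambda i:cv2.inRange(cv2.cvtColor(i,cv2.COLOR_BGR2HSV),(20,150,60),(32,255,255))[150:260,190:260]
for i in(s,f):
    m=cv2.moments(y(i),True);print("handle px",m["m10"]/m["m00"]+190,m["m01"]/m["m00"]+150,m["m00"])
E
```

```text
time_s: 21.27
tool_pos: [0.4693, 0.0266, 0.2554]
ee_rot: [0.075, 0.936, -0.027, 0.343]
wrist_force: [0.3, -0.4, 0.2]
finger_gap: 0.0856
[0.46929032 0.02663454 0.25543827] 0.08555035620284153 [ 0.34337512 -0.42669823  0.20735298]
handle px 225.88622754491018 188.81437125748502 167.0
handle px 224.82485875706215 189.12994350282486 177.0
```

View pics/end.png

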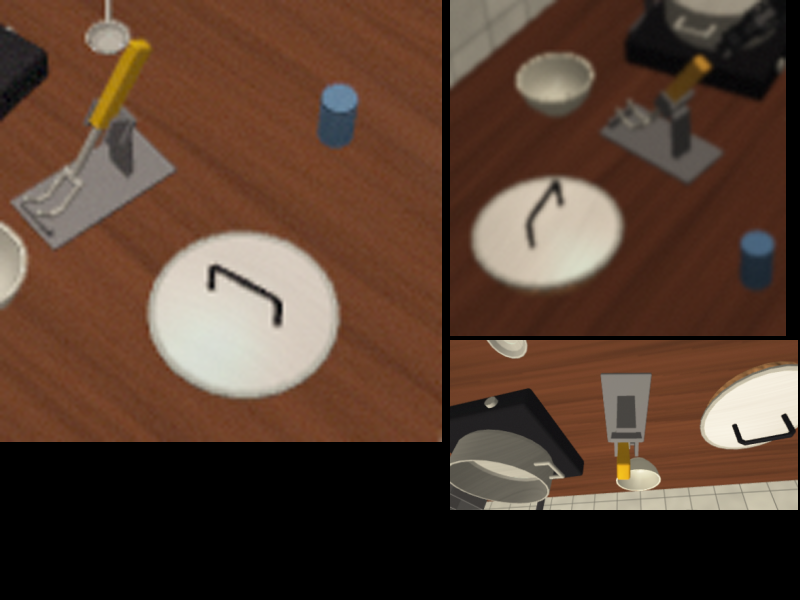

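The lid lies flat on the cork. The lifter stands in its rest with its handle within about 1 px of the start, and the gripper is clear of everything.

```bash
python3 -c "
from rig import bot
print(bot.hand_in())"
```

```text
the job is handed in; nothing more can be done
None
```

The lid is off the pot and flat on the cork trivet, the lifter is back in its rest, and the job is handed in at about 21 s of the 58 s allowed. No verdict was reported.

**What I did:** I gripped the yellow lifter across its handle and hooked it under the loop bar. I raised the lid about 36 mm off its seat, slid it sideways from under the lamp and lowered it slowly. Then I unhooked the lifter, set it straight down into its rest, released it and backed the gripper off.

**Last checks:**
- **Lid:** the camera fit after unhooking put its centre at (0.624, 0.238), about 2 mm from the trivet's (0.6245, 0.240). It looked flat in all three final views.
- **Lifter:** at release its saddle was within 1 mm of the parked pose by the robot's own readings. In the scene picture its handle sits about 1 px (roughly 4 mm) from where it started.
- **Gripper:** it is open and clear, with wrist force near zero.
- **Other things on the counter:** the bowl behind the rest, the salt pot and the ladle's bowl appear in place in the final crops. The other bowl, both bottles and the napkins were not checked in the final pictures.

**What disagreed or failed:**
- The rest's y position differed by about 5 mm between the camera and the gripper-based estimate, so I put the lifter back by the recorded gripper pose.
- One early move was refused for incomplete rows and nothing moved.
- My first camera fits of the hanging lid were spoilt by background pixels and a counting error. I redid them before lowering.

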